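# Find the spacer that packs a freezer box tight in a shaker tray

## Task

The freezer box sits loose in the shaker tray: find by trial which of the three spacer blocks packs the gap between the box and the blue sprung bar, feeding each down along the box with a light push and never forcing one that will not go. Leave in the gap, upright and fully down on the tray's floor near the middle of the bar, a block that is held snugly by the sprung bar, not one that stands loose. Leave the other two blocks standing upright on the bench, and do not disturb the bottle, the tape or the marker.

Things in the scene. Friction and masses are not known exactly. Their poses are not given: they have to be found in the camera images.
- tray: fixed shaker tray: aluminium plate 160 (x) x 240 (y) x 8 mm, origin on the bench, plate from y = -140 to +100 mm. At its -y side an end stop holds a freezer box (blue, white lid, 133 x 133 mm, top 60 mm above the bench), clamped fast. At its +y side runs a blue sprung bar, 110 mm long along x. The gap between the box's flat +y face and the bar is to be packed
- gap (a point): point on the tray's floor (8 mm above the bench) under the middle of the bar's face when the bar is at rest; x runs along the gap, y from the box towards the bar, z up. Box, bar and blocks have slick faces. The box's face lies 18.5 to 25 mm from here towards -y: the end stop was clamped by eye and its place is not reported
- bar_top (a point): point fixed in the tray, 34 mm above point gap, at the height of the bar's top (42 mm above the bench). The bar yields towards +y by up to 4 mm (about 3 N to start it, 4.6 N at the end), then meets a hard stop. From 31 mm above the bench upwards its face leans back 30 degrees as a lead-in
- thin_centre (a point): centre of the thin spacer block, half-way up its 91 mm height: white body 22 mm thick (y) x 50 mm wide (x) x 55 mm high, lower long edges rounded with radius 5 mm; on top, in the middle, a yellow grip tab 12 mm thick (y) x 36 mm wide (x) x 36 mm high. Loose, about 100 g, stands upright on the bench; z up. The tab may be pinched across its 12 mm
- thin: the same thin block (white with yellow tab); origin at the centre of its underside, axes as above
- middle_centre (a point): centre of the middle spacer block, half-way up its 91 mm height: white body 24.5 mm thick (y) x 50 mm wide (x) x 55 mm high, lower long edges rounded with radius 5 mm; on top, in the middle, a green grip tab 12 mm thick (y) x 36 mm wide (x) x 36 mm high. Loose, about 100 g, stands upright on the bench; z up. The tab may be pinched across its 12 mm
- middle: the same middle block (white with green tab); origin at the centre of its underside, axes as above
- thick_centre (a point): centre of the thick spacer block, half-way up its 91 mm height: white body 27 mm thick (y) x 50 mm wide (x) x 55 mm high, lower long edges rounded with radius 5 mm; on top, in the middle, a red grip tab 12 mm thick (y) x 36 mm wide (x) x 36 mm high. Loose, about 100 g, stands upright on the bench; z up. The tab may be pinched across its 12 mm
- thick: the same thick block (white with red tab); origin at the centre of its underside, axes as above
- reagent: bystander: small white reagent bottle, 42 x 42 x 68 mm, origin at the centre of its underside
- tape: bystander: roll of yellow tape lying flat, 61 mm across, 13 mm high, origin at the centre of its underside
- marker: bystander: black marker pen lying on the bench, 126 x 12 x 14 mm, origin at the middle of its underside
Mind the look-alikes: they are no part of the job. What is shaped like the thick but black is not meant.

How it is judged (in metres and radians):
On the way:
1. a spacer block stands straight in the mouth of the gap, its underside 25 to 60 mm above the tray's floor (((x of thin_centre in the frame of gap between -0.03 and 0.03 m and y of thin_centre in the frame of gap between -0.017 and 0 m and angle between thin_centre's own z axis and vertical below 0.07 rad and z of thin_centre in the frame of gap between 0.0705 and 0.1055 m) or (x of middle_centre in the frame of gap between -0.03 and 0.03 m and y of middle_centre in the frame of gap between -0.017 and 0 m and angle between middle_centre's own z axis and vertical below 0.07 rad and z of middle_centre in the frame of gap between 0.0705 and 0.1055 m) or (x of thick_centre in the frame of gap between -0.03 and 0.03 m and y of thick_centre in the frame of gap between -0.017 and 0 m and angle between thick_centre's own z axis and vertical below 0.07 rad and z of thick_centre in the frame of gap between 0.0705 and 0.1055 m))), for 0.1 s.
At the end, for the whole second after the job is handed in: One block stands in the gap within 30 mm of the bar's middle, upright within 4 degrees, underside within 3 mm of the tray floor, at rest, pressed by the tray and bar with more than 2.2 N; the other two stand at rest on the bench, upright within 4 degrees (((x of thin_centre in the frame of gap between -0.03 and 0.03 m and y of thin_centre in the frame of gap between -0.017 and 0 m and angle between each of thin_centre, middle_centre, thick_centre's own z axis and vertical below 0.07 rad and z of thin_centre in the frame of gap between 0.042 and 0.0485 m and contact force between thin and tray above 2.2 N and linear speed of each of thin, middle, thick below 0.01 m/s and height (world z) of middle_centre between 0.043 and 0.048 m and height (world z) of thick_centre between 0.043 and 0.048 m) or (x of middle_centre in the frame of gap between -0.03 and 0.03 m and y of middle_centre in the frame of gap between -0.017 and 0 m and angle between each of middle_centre, thin_centre, thick_centre's own z axis and vertical below 0.07 rad and z of middle_centre in the frame of gap between 0.042 and 0.0485 m and contact force between middle and tray above 2.2 N and linear speed of each of middle, thin, thick below 0.01 m/s and height (world z) of thin_centre between 0.043 and 0.048 m and height (world z) of thick_centre between 0.043 and 0.048 m) or (x of thick_centre in the frame of gap between -0.03 and 0.03 m and y of thick_centre in the frame of gap between -0.017 and 0 m and angle between each of thick_centre, thin_centre, middle_centre's own z axis and vertical below 0.07 rad and z of thick_centre in the frame of gap between 0.042 and 0.0485 m and contact force between thick and tray above 2.2 N and linear speed of each of thick, thin, middle below 0.01 m/s and height (world z) of thin_centre between 0.043 and 0.048 m and height (world z) of middle_centre between 0.043 and 0.048 m))); the robot touches nothing.
It fails at once if a spacer block is forced: more than 45 N between it and the tray with its bar (contact force between any of thin, middle, thick and tray above 45 N).
It fails at once if a bystander (bottle, tape, marker) is moved more than 30 mm or the bottle is tipped (distance of any of reagent, tape, marker from where it was at the start of the episode above 0.03 m or angle between reagent's own z axis and vertical above 0.4 rad).
It fails at once if a spacer block is knocked over (angle between any of thin_centre, middle_centre, thick_centre's own z axis and vertical above 0.7 rad).
It also fails if it takes over 72 s, if anything falls off the work surface, if the arm or the gripper's body presses on something with over 40 N, if the wrist force passes 120 N, or if a joint passes its speed limit or range.

## Robot

A 7-joint arm with a two-finger parallel gripper is mounted at the origin on a cart in front of the work surface, level with it; the furniture and walls round the work are solid. World frame = base frame: x ahead of the robot, y to its left, z up, the work surface at z = 0. Lengths are in m, angles in degrees, forces in N, time in s.
With the tool pointing down it reaches from about 0.35 to 0.9 m from the base axis. Payload 19.9 kg.
Tool frame: the origin (TCP) lies at the very end of the fingers, on their centre line; the grasp point (between the pads) lies 19 mm behind it (ctrl.tcp_to_grasp is the distance from the TCP to the grasp point, in m); z points along the fingers, y is the line along which they close (so a half turn about z gives the same grasp; the last joint's range is limited). The gripper opens to 85 mm and grips with 20 to 120 N. Pads are 22 mm wide; open, the fingers measure 114 mm over their backs; the gripper's body (76 mm by 85 mm) begins 54 mm behind the grasp point. The pads swing forward as they close: fully open they stand 13 mm farther back than shut.
Start: joints at [-71.591, 23.915, -0.59, 92.452, 0.269, 63.638, -3.037], TCP at [0.222, 0.584, 0.231] pointing down, gripper open.
Joint ranges: [-161.28, 161.28], [-22.2, 115.67], [-73.04, 71.86], [3.21, 147.25], [-68.34, 248.33], [10.77, 114.83], [-161.83, 161.83]. Speed limits (degrees/s): [108.29, 108.29, 136.94, 136.94, 172.46, 172.46, 172.46].

## Interface

Orientations are given as a 3x3 rotation matrix whose columns are the frame's x, y, z axes.
In Python, from station import ctrl gives the robot as it stands. Calls block until the motion is done:
- ctrl.move_to(position, orientation): joint-space move of the TCP to a pose.
- ctrl.line_to(position, rotation=None, v=0.15): straight line of the TCP; rotation=None keeps the orientation; v is the mean speed in m/s.
- ctrl.set_joints(angles): joint-space move.
- ctrl.ungrasp() and ctrl.grab(grasp_force=None): open the fingers fully, or close them until they stop; grasp_force is the grip in N (None keeps the last).
- ctrl.hold(seconds).
- ctrl.ik(position, orientation): joint angles nearest the present ones, or None.
- ctrl.get_state(): the state.
- ctrl.grab_frame(name): name is "side" or "top"; returns a dict with "img" (400x640x3 uint8, red, green, blue), "depth" (400x640 float32, m along the optical axis (not along the pixel's ray), 0 where there is no reading), "fov_y" (degrees; the focal length in pixels is half the picture's height over the tangent of half this angle, whatever the lens; pixels are square), "cx", "cy" (the principal point, pixels), "dist_coeffs" ([k1, k2, p1, p2, k3] as OpenCV has them; the pictures are not rectified), "position" and "attitude" of the camera in the world. Camera axes: x right, y up, looking along -z (the intrinsics and any distortion apply to the point x, -y, -z); pixel columns grow to the right and rows downward; lengths in m; the calibration is good to about 2 mm. A picture is of the moment at which its call begins.
A pose or a line that the arm cannot do raises ctrl.MotionError and nothing moves.
- ctrl.sign_off(): hands the job in; it is judged then, once.
The state is a dict: "time_s": time; "q": joint angles; "joint_velocities": joint speeds; "joint_efforts": joint torques, N m; "eef_pos": TCP position; "eef_rot": TCP orientation; "wrist_force": force on the tool from outside, world axes, zero at the start; "ft_torque": the same for the moment, N m; "gripper_width": opening from 0.0 (shut) to 1.0 (fully open); "finger_force": force on a finger pad.
Only numpy, scipy, OpenCV 4.12 (cv2) and the standard library are available. Lean on these libraries where they do the work, as an engineer would, in place of code of your own. Each camera call takes 0.05 s, during which the arm holds its last target. There are 200 camera calls.

## Working session

There is one attempt and no reset: what is moved stays moved. The work goes in short steps, each a Python script; the robot and the scene stay as the last script left them, time stands still between calls to the robot, and variables do not carry over. Pictures are saved under pics/ and viewed, at most 10 in all, crops included, and the job is handed in when it is done.

```bash
ls; mkdir -p pics
cat > h.py <<'E'
import numpy as np, cv2
from station import ctrl
def frame(n):
    f=ctrl.grab_frame(n); np.savez('f_%s.npz'%n,**{k:np.asarray(v) for k,v in f.items()}); return f
def load(n): return np.load('f_%s.npz'%n)
def cloud(f):
    d=np.asarray(f['depth']); h,w=d.shape; F=h/2/np.tan(np.radians(float(f['fov_y']))/2)
    K=np.array([[F,0,float(f['cx'])],[0,F,float(f['cy'])],[0,0,1]])
    u,v=np.meshgrid(np.arange(w),np.arange(h))
    p=cv2.undistortPoints(np.stack([u,v],-1).reshape(-1,1,2).astype(np.float64),K,np.asarray(f['dist_coeffs'],float)).reshape(h,w,2)
    c=np.stack([p[...,0]*d,-p[...,1]*d,-d],-1)
    P=c@np.asarray(f['attitude']).T+np.asarray(f['position']); P[d<=0]=np.nan; return P
E
python3 - <<'E'
from h import *
for n in('side','top'):
    f=frame(n); cv2.imwrite(f'pics/{n}0.png',f['img'][...,::-1]); print(n,f['position'],f['attitude'],f['fov_y'],f['dist_coeffs'])
print(ctrl.get_state()['time_s'])
E
```

```text
pics
side [0.15238883 0.2893389  0.55577402] [[-0.79848401  0.35334321 -0.48741343]
 [-0.60190838 -0.48388221  0.63526712]
 [-0.01138337  0.80062887  0.59905245]] 56.43027012064531 [-0.01897327  0.          0.          0.          0.        ]
top [ 0.4310034  -0.26735527  1.29647146] [[ 0.01655826  0.99381223 -0.10983199]
 [-0.99984769  0.01706372  0.00366373]
 [ 0.0055152   0.1097546   0.99394341]] 45.39647760348028 [-0.12471478  0.          0.          0.          0.        ]
0.1
```

View pics/top0.png

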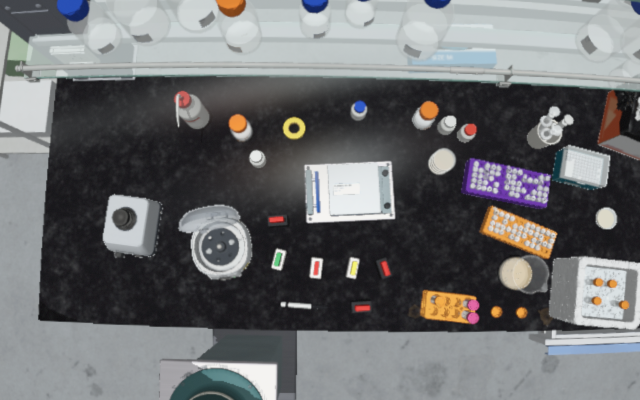

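View pics/side0.png

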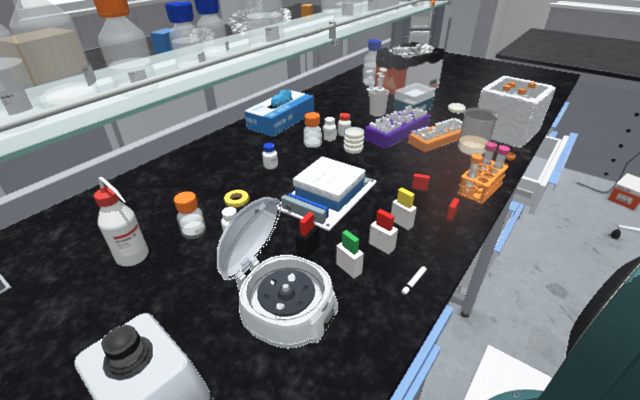

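Top view: candidates are white blocks with tabs green (279,259), red (316,268) and yellow (352,267). The look-alikes are black with red tabs at (277,219), (385,268) and (362,308). The tray is at (350,190) with its blue bar at (316,192). Bystanders are the tape at (293,128), the marker at about (296,305) and a small bottle at (257,158). Next I measure the blocks and tray and crop closely.

```bash
cat > m.py <<'E'
from h import *
def rect(m,P,name):
    m=m.astype(np.uint8); n,l,s,c=cv2.connectedComponentsWithStats(m)
    for i in range(1,n):
        if s[i,4]<25: continue
        p=P[l==i]; p=p[np.isfinite(p).all(1)]
        if len(p)<20: continue
        r=cv2.minAreaRect((p[:,:2]*1000).astype(np.float32))
        print(name,'px',c[i].round(),'n',s[i,4],'z',p[:,2].min().round(3),p[:,2].max().round(3),'rect c',np.round(r[0],1),'size',np.round(r[1],1),'ang',round(r[2],1),'med',np.median(p,0).round(4))
if __name__=='__main__':
    for n in('top','side'):
        f=load(n);P=cloud(f);hsv=cv2.cvtColor(f['img'],cv2.COLOR_RGB2HSV);H,S,V=cv2.split(hsv);z=P[...,2]
        R=(abs(P[...,0]-.45)<.25)&(abs(P[...,1]+.25)<.3)
        tab=R&(z>.06)&(z<.1)&(S>120)
        rect(tab&((H<8)|(H>172)),P,n+' red'); rect(tab&(H>20)&(H<35),P,n+' yel'); rect(tab&(H>45)&(H<85),P,n+' grn')
        rect(R&(z>.084)&(z<.1)&(S>120),P,n+' tabtop')
        rect(R&(S>110)&(H>95)&(H<125)&(z<.07),P,n+' blue')
        if n=='top':
            rect((abs(P[...,0]-.5)<.14)&(abs(P[...,1]+.34)<.17)&(z>.052)&(z<.07),P,'lid')
            rect((abs(P[...,0]-.5)<.14)&(abs(P[...,1]+.34)<.17)&(z>.004)&(z<.1),P,'tray')
            rect((abs(P[...,0]-.2)<.1)&(abs(P[...,1]+.2)<.15)&(z>.006)&(z<.03),P,'marker')
    t=load('top')['img'][150:320,240:410];s=load('side')['img'][140:310,220:460]
    im=np.hstack([cv2.resize(t,(400,400),interpolation=2),cv2.resize(s,(400,283),interpolation=2) if 0 else cv2.copyMakeBorder(cv2.resize(s,(400,283),interpolation=2),0,117,0,0,0)])
    cv2.imwrite('pics/crop0.png',im[...,::-1])
E
python3 m.py
```

```text
top red px [276. 219.] n 82 z 0.061 0.093 rect c [ 532.2 -157.3] size [12.7 35.7] ang 2.5 med [ 0.5324 -0.1573  0.0888]
top red px [385. 268.] n 81 z 0.06 0.094 rect c [ 413.4 -436.4] size [34.6 12.2] ang 19.3 med [ 0.4137 -0.4347  0.0882]
top red px [316. 268.] n 48 z 0.086 0.094 rect c [ 411.2 -260.7] size [ 8.7 31. ] ang 83.8 med [ 0.4111 -0.2609  0.0892]
top red px [362. 307.] n 82 z 0.06 0.095 rect c [ 314.1 -378.2] size [12.2 34. ] ang 3.9 med [ 0.3156 -0.3775  0.0892]
top yel px [353. 268.] n 43 z 0.084 0.097 rect c [ 413.8 -354.4] size [ 8.4 28.7] ang 82.1 med [ 0.4127 -0.354   0.0901]
top grn px [278. 259.] n 45 z 0.085 0.096 rect c [ 432.7 -164.4] size [ 9.2 29.2] ang 76.8 med [ 0.4319 -0.1646  0.0887]
top tabtop px [276. 219.] n 69 z 0.085 0.093 rect c [ 532.2 -157.3] size [12.7 35.7] ang 2.5 med [ 0.5327 -0.1572  0.0892]
top tabtop px [278. 259.] n 45 z 0.085 0.096 rect c [ 432.7 -164.4] size [ 9.2 29.2] ang 76.8 med [ 0.4319 -0.1646  0.0887]
top tabtop px [316. 268.] n 48 z 0.086 0.094 rect c [ 411.2 -260.7] size [ 8.7 31. ] ang 83.8 med [ 0.4111 -0.2609  0.0892]
top tab
[... 2924 characters left out ...]
ect c [ 410.2 -355.3] size [14.3 36.4] ang 75.7 med [ 0.4094 -0.3528  0.0905]
side tabtop px [454. 204.] n 80 z 0.084 0.093 rect c [ 310.5 -378. ] size [12.3 37.8] ang 5.6 med [ 0.3093 -0.3734  0.0909]
side tabtop px [385. 214.] n 107 z 0.084 0.093 rect c [ 408.6 -260.3] size [13.4 34.9] ang 83.9 med [ 0.4086 -0.2572  0.0905]
side tabtop px [306. 218.] n 96 z 0.084 0.093 rect c [ 530.5 -156.7] size [13.4 36.8] ang 6.0 med [ 0.5281 -0.1551  0.0904]
side tabtop px [350. 236.] n 122 z 0.084 0.093 rect c [ 429.6 -162.1] size [12.4 35.6] ang 75.2 med [ 0.4284 -0.1604  0.0906]
side blue px [324. 198.] n 686 z 0.01 0.04 rect c [ 615.3 -335.5] size [129.8 163.1] ang 4.2 med [ 0.5838 -0.2928  0.027 ]
```

View pics/crop0.png

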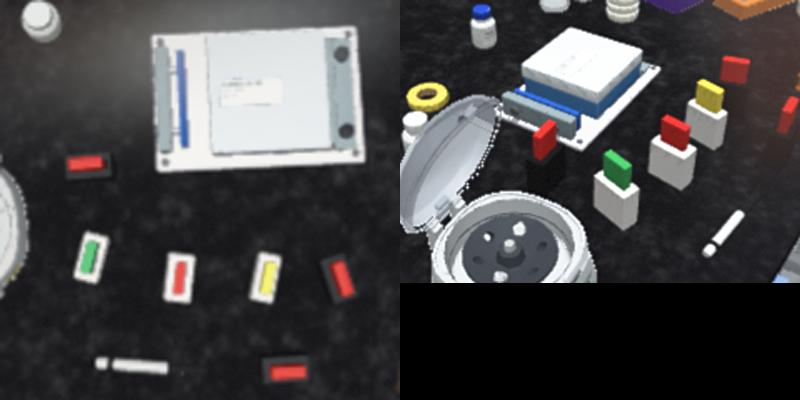

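The close crop confirms it: the three white-bodied blocks with green, red and yellow tabs are the ones wanted, and the black-bodied ones are decoys. Next come the tray yaw, box face and bar position.

Run:
```python
from h import *
for n in('top','side'):
    f=load(n);P=cloud(f);z=P[...,2];H,S,V=cv2.split(cv2.cvtColor(f['img'],cv2.COLOR_RGB2HSV))
    reg=(P[...,0]>.49)&(P[...,0]<.70)&(P[...,1]>-.5)&(P[...,1]<-.2)
    lid=reg&(z>.053)&(z<.066)
    def edge(m,name,side):
        p=P[m]; xs=np.arange(p[:,0].min()+.008,p[:,0].max()-.008,.004); q=[]
        for x in xs:
            s=p[abs(p[:,0]-x)<.002]
            if len(s)>1: q.append((x,s[:,1].max() if side>0 else s[:,1].min()))
        q=np.array(q); k=np.polyfit(q[:,0],q[:,1],1)
        r=q[:,1]-np.polyval(k,q[:,0]); q=q[abs(r)<2*r.std()+1e-4];k=np.polyfit(q[:,0],q[:,1],1)
        print(n,name,'x',p[:,0].min().round(4),p[:,0].max().round(4),'slope deg',np.degrees(np.arctan(k[0])).round(2),'y@.585',np.polyval(k,.585).round(4),'rms',(q[:,1]-np.polyval(k,q[:,0])).std().round(4))
    if lid.sum()>50: edge(lid,'lid+',1);edge(lid,'lid-',-1)
    plate=reg&(z>.004)&(z<.012)&(V>120)
    edge(plate,'plate+',1); edge(plate,'plate-',-1)
    bar=reg&(S>90)&(H>95)&(H<125)&(z>.028)&(z<.05)&(P[...,1]>-.285)
    if bar.sum()>10: edge(bar,'bar+',1);edge(bar,'bar-',-1); print(np.median(P[bar],0))
    br=reg&(P[...,1]>-.285)&(z>.02)&(z<.05)
    edge(br,'bar+bracket-',-1)
    face=reg&(S>90)&(H>95)&(H<125)&(P[...,1]<-.285)&(z>.015)&(z<.045); p=P[face]
    print('face n',len(p))
    if len(p)>30: k=np.polyfit(p[:,0],p[:,1],1); print('face slope',np.degrees(np.arctan(k[0])),'y@.585',np.polyval(k,.585), p[:,0].min(),p[:,0].max())
# tall things along the path
P=cloud(load('top')); z=P[...,2]
for y in np.arange(.6,-.5,-.1):
    m=(abs(P[...,1]-y)<.05)&(P[...,0]>.1)&(P[...,0]<.65); print(round(y,1),np.nanmax(z[m]).round(3) if m.any() else None,end='; ')
s=ctrl.get_state(); print(np.round(s['eef_rot'],3),s['wrist_force'],s['gripper_width'])
```

```text
top lid+ x 0.5507 0.6887 slope deg 3.57 y@.585 -0.2927 rms 0.0007
top lid- x 0.5507 0.6887 slope deg 3.59 y@.585 -0.4236 rms 0.0009
top plate+ x 0.533 0.6996 slope deg 7.43 y@.585 -0.2418 rms 0.0109
top plate- x 0.533 0.6996 slope deg 1.56 y@.585 -0.4659 rms 0.0048
top bar+ x 0.5606 0.6625 slope deg 2.43 y@.585 -0.2587 rms 0.0009
top bar- x 0.5606 0.6625 slope deg 6.07 y@.585 -0.2644 rms 0.0007
[ 0.60043927 -0.26009742  0.03582746]
top bar+bracket- x 0.5519 0.6698 slope deg 3.88 y@.585 -0.2663 rms 0.0008
face n 0
side lid+ x 0.5474 0.6864 slope deg 3.7 y@.585 -0.2912 rms 0.0006
side lid- x 0.5474 0.6864 slope deg 3.35 y@.585 -0.4219 rms 0.0017
side plate+ x 0.5291 0.6927 slope deg 3.45 y@.585 -0.2295 rms 0.0008
side plate- x 0.5291 0.6927 slope deg 58.27 y@.585 -0.3607 rms 0.051
side bar+ x 0.5529 0.6672 slope deg 3.16 y@.585 -0.2575 rms 0.0006
side bar- x 0.5529 0.6672 slope deg 3.54 y@.585 -0.2621 rms 0.0009
[ 0.60818848 -0.25807484  0.03709115]
side bar+bracket- x 0.5492 0.6691 slope deg 3.41 y@.585 -0.262 rms 0.001
face n 481
face slope 29.01277788166188 y@.585 -0.31853758523798553 0.5490031323614419 0.6759333133492703
0.6 -0.837; 0.5 0.009; 0.4 0.008; 0.3 0.11; 0.2 0.15; 0.1 0.203; 0.0 0.231; -0.1 0.208; -0.2 0.096; -0.3 0.094; -0.4 0.097; [[-0.935  0.355 -0.   ]
 [ 0.355  0.935 -0.001]
 [-0.    -0.001 -1.   ]] [ 0.20591449  0.03252146 -0.56455482] 0.9975372136452644
```

Tray yaw is about 3.5°. The box face is at y≈-0.2905 (x=0.61) and the bar face at about -0.269, so the gap is about 21.5 ± 2 mm. I start with the middle block, the most likely fit and the most informative.

```bash
cat >> h.py <<'E'
B=dict(middle=(.431,-.163,-14.5),thick=(.410,-.2605,-5.),thin=(.412,-.355,-13.))
YAW=3.55; XG=.610
def rot(a):
    a=np.radians(a); y=np.array([-np.sin(a),np.cos(a),0]); z=np.array([0,0,-1.]); return np.stack([np.cross(y,z),y,z],1)
def st(tag=''):
    s=ctrl.get_state(); print(tag,'t',round(s['time_s'],2),'p',np.round(s['eef_pos'],4),'F',np.round(s['wrist_force'],1),'w',round(s['gripper_width'],3),'ff',np.round(s['finger_force'],1)); return s
def W(): return np.array(ctrl.get_state()['wrist_force'])
def P(x,y,z): return np.array([x,y,z],float)
ex=np.array([np.cos(np.radians(YAW)),np.sin(np.radians(YAW)),0]); ey=np.array([-ex[1],ex[0],0])
def pick(n):
    x,y,a=B[n]; ctrl.move_to(P(x,y,.2),rot(a)) ; st('above'); ctrl.line_to(P(x,y,.060),v=.12); ctrl.grab(25); st('gripped'); ctrl.line_to(P(x,y,.2),v=.2); st('lifted')
E
python3 - <<'E'
from h import *
p=np.array(ctrl.get_state()['eef_pos']); ctrl.line_to(P(p[0],p[1],.36),v=.3)
x,y,a=B['middle']; ctrl.move_to(P(x,y,.36),rot(a)); st('over')
ctrl.line_to(P(x,y,.2),v=.25); pick('middle')
E
```

```text
over t 3.41 p [ 0.4313 -0.1624  0.3601] F [ 0.1 -0.2  0.3] w 1.002 ff 0.0
above t 4.45 p [ 0.4315 -0.1628  0.2008] F [ 0.2 -0.7 -0.5] w 0.995 ff 0.0
gripped t 6.42 p [ 0.431  -0.163   0.0601] F [-0.1 -0.4  3.7] w 0.137 ff 28.9
lifted t 7.28 p [ 0.4306 -0.1626  0.1991] F [ 0.5 -0.3 -1.4] w 0.137 ff 28.3
```

```bash
cat >> h.py <<'E'
FACE=np.array([XG,-.2905,0])   # estimate of box face point on the gap's mid line
def mouth(t,clear=.003,z=.108):
    c=FACE+ey*(t/2+clear); ctrl.move_to(P(c[0],c[1],.2),rot(YAW)); ctrl.line_to(P(c[0],c[1],z),v=.12); ctrl.hold(.15); st('mouth'); return c
def touch(c,z,step=.0007,lim=2.0,n=12):
    b=np.mean([W() for _ in range(1)],0)
    for i in range(n):
        c=c-ey*step; ctrl.line_to(P(c[0],c[1],z),v=.02); ctrl.hold(.05); d=W()-b
        print(i,np.round(c[:2],4),np.round(d,1))
        if abs(d@ey)>lim: break
    return c
E
python3 - <<'E'
from h import *
c=mouth(.0245); c=touch(c,.108); s=st('end')
f=frame('side'); cv2.imwrite('pics/mouth.png',cv2.resize(f['img'][120:270,230:470],(800,500),interpolation=2)[...,::-1])
E
```

```text
mouth t 9.19 p [ 0.6094 -0.2754  0.1088] F [-0.6  0.4 -2. ] w 0.135 ff 28.3
0 [ 0.6091 -0.276 ] [-0.4  0.5  1.3]
1 [ 0.6091 -0.2767] [ 0.3 -1.   1.5]
2 [ 0.6092 -0.2774] [1.5 0.6 0.6]
3 [ 0.6092 -0.2781] [1.  0.2 1.8]
4 [ 0.6093 -0.2788] [-0.7  4.   2.8]
end t 10.69 p [ 0.6093 -0.2782  0.1079] F [-1.3  4.4  0.9] w 0.136 ff 28.4
```

View pics/mouth.png

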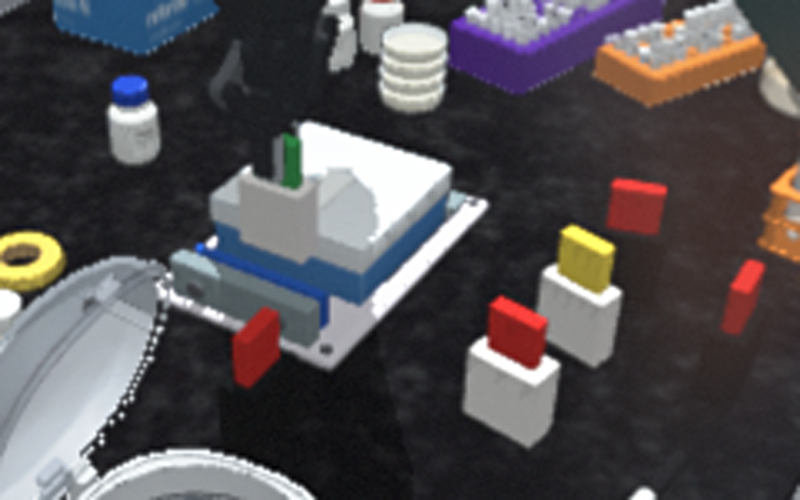

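The picture shows the block upright in the mouth against the box, above the bar. The touch puts the box face at y≈-0.2905, which matches the images. Now I feed it down gently.

```bash
cat >> h.py <<'E'
def feed(c,z0=.108,step=.001,lim=9.0,zend=.0682):
    ctrl.line_to(P(c[0],c[1],z0),v=.03); ctrl.line_to(P(c[0],c[1],.103),v=.05); ctrl.hold(.15); b=W(); z=.103; ok=True; L=[]
    while z>zend+1e-6:
        z=max(z-step,zend); ctrl.line_to(P(c[0],c[1],z),v=.03); d=W()-b; L.append((round((z-.06)*1000,1),*np.round(d,1)))
        if d[2]>lim or np.linalg.norm(d[:2])>14: ok=False; break
    for l in L[::2 if ok else 1]: print(*l,end=' | ')
    st('\nfeed '+('done' if ok else 'STOPPED')); return ok,z
E
python3 - <<'E'
from h import *
c=FACE+ey*(.0245/2+.0004); ok,z=feed(c)
E
```

```text
42.0 -0.0 0.8 -0.5 | 40.0 1.8 0.4 0.1 | 38.0 0.8 0.5 -0.4 | 36.0 0.5 0.3 0.2 | 34.0 0.7 0.7 -1.1 | 32.0 2.0 -1.2 -1.2 | 30.0 -0.0 -0.4 -0.3 | 28.0 1.1 0.3 -0.9 | 26.0 1.8 -0.5 -2.0 | 24.0 0.7 -0.2 -1.4 | 22.0 0.9 0.4 -1.2 | 20.0 0.6 0.9 -1.5 | 18.0 1.3 -0.2 -0.4 | 16.0 2.4 0.8 -1.0 | 14.0 1.9 0.7 -1.8 | 12.0 1.0 1.2 -0.8 | 10.0 0.7 -0.2 -1.3 | 8.2 2.6 1.8 -0.1 | 
feed done t 20.14 p [ 0.6092 -0.2779  0.0682] F [ 2.   3.  -0.9] w 0.139 ff 28.3
```

It went down with almost no force, so it may be loose. I'll probe sideways against the bar to find out.

```bash
cat >> h.py <<'E'
def probe(c,z,offs):
    for o in offs:
        q=c+ey*o; ctrl.line_to(P(q[0],q[1],z),v=.02); ctrl.hold(.06); f=np.mean([W() for _ in range(3)],0); s=ctrl.get_state()
        print('off %.1f'%(o*1000),'Fy %.1f Fz %.1f'%(f@ey,f[2]),'y',round(s['eef_pos']@ey-(FACE@ey),5))
E
python3 - <<'E'
from h import *
c=FACE+ey*(.0245/2+.0004)
probe(c,.0685,np.array([0,.5,1,1.5,2,2.5,-.6,-1.2])*1e-3); st()
E
```

```text
off 0.0 Fy 2.0 Fz -2.4 y 0.01266
off 0.5 Fy -1.3 Fz -1.8 y 0.01277
off 1.0 Fy -3.6 Fz -1.8 y 0.01327
off 1.5 Fy -3.7 Fz -0.2 y 0.01404
off 2.0 Fy -3.2 Fz -1.0 y 0.01464
off 2.5 Fy -3.9 Fz -0.9 y 0.01514
off -0.6 Fy 1.9 Fz -0.2 y 0.0127
off -1.2 Fy 5.6 Fz 0.7 y 0.01257
 t 22.67 p [ 0.6094 -0.2779  0.0683] F [0.1 5.6 0.7] w 0.137 ff 28.6
```

```bash
cat >> h.py <<'E'
def probe2(c,z,offs,lim=7.5):
    for o in offs:
        q=c+ey*o; ctrl.line_to(P(q[0],q[1],z),v=.02); F=[];Y=[]
        for _ in range(5): ctrl.hold(.03); s=ctrl.get_state(); F.append(s['wrist_force']); Y.append(s['eef_pos'])
        F=np.array(F);m=F.mean(0); print('off %.1f'%(o*1000),'Fy %.2f ±%.2f Fz %.1f'%(m@ey,(F@ey).std()/5**.5,m[2]),'y %.5f'%(np.mean(Y,0)@ey-FACE@ey))
        if abs(m@ey)>lim: break
E
python3 - <<'E'
from h import *
c=FACE+ey*(.0245/2+.0004)
probe2(c,.0685,np.array([-.6,-.3,0,.3,.6,.9,2.5,3.2,3.9,4.5,5.0])*1e-3); st()
E
```

```text
off -0.6 Fy 5.02 ±0.09 Fz -1.4 y 0.01263
off -0.3 Fy 4.92 ±0.13 Fz -3.0 y 0.01263
off 0.0 Fy 3.59 ±0.28 Fz -3.1 y 0.01265
off 0.3 Fy 1.15 ±0.21 Fz -1.9 y 0.01267
off 0.6 Fy -1.94 ±0.20 Fz -1.1 y 0.01282
off 0.9 Fy -3.63 ±0.15 Fz -0.3 y 0.01334
off 2.5 Fy -4.02 ±0.31 Fz -1.1 y 0.01513
off 3.2 Fy -4.65 ±0.13 Fz -1.1 y 0.01583
off 3.9 Fy -4.33 ±0.20 Fz -0.7 y 0.01654
off 4.5 Fy -6.65 ±0.27 Fz -2.0 y 0.01674
off 5.0 Fy -8.41 ±0.21 Fz -2.3 y 0.01688
 t 27.25 p [ 0.6089 -0.2737  0.0686] F [ 1.  -7.7 -2.2] w 0.136 ff 28.3
```

The bar pushes back at once, but travels about 3.6 of its 4 mm from the box contact. The middle block is therefore only barely touched (gap ≈ 24.2–24.5 mm), which is too marginal. The thick block (27 mm) should compress the bar about 2.5–2.9 mm, so I swap them and feed with the force guard.

```bash
cat >> h.py <<'E'
def put(n):
    x,y,a=B[n]; ctrl.move_to(P(x,y,.2),rot(a)); ctrl.line_to(P(x,y,.075),v=.2); ctrl.line_to(P(x,y,.0604),v=.06); ctrl.hold(.1); ctrl.ungrasp(); st('released'); ctrl.line_to(P(x,y,.2),v=.25)
E
python3 - <<'E'
from h import *
c=FACE+ey*(.0245/2+.0007)
ctrl.line_to(P(c[0],c[1],.0685),v=.03); ctrl.line_to(P(c[0],c[1],.2),v=.15); st('out')
put('middle'); pick('thick')
c=mouth(.027,.0025)
c=FACE+ey*(.0135+.0008)
ok,z=feed(c,zend=.086)
E
```

```text
out t 28.58 p [ 0.6089 -0.2771  0.199 ] F [-0.3  0.2 -0.6] w 0.138 ff 28.3
released t 31.42 p [ 0.431  -0.163   0.0604] F [-0.1  0.1 -0.4] w 0.999 ff 0.0
above t 32.67 p [ 0.4092 -0.261   0.1991] F [-0.3  0.4  0.6] w 0.998 ff 0.0
gripped t 34.65 p [ 0.41   -0.2605  0.0601] F [-0.8  1.1  2.8] w 0.136 ff 30.5
lifted t 35.5 p [ 0.4097 -0.26    0.1991] F [-0.1 -0.7 -1.1] w 0.139 ff 29.9
mouth t 37.38 p [ 0.6094 -0.2747  0.1088] F [ 0.6 -0.5 -2.2] w 0.133 ff 30.0
42.0 0.2 -0.1 -0.1 | 40.0 0.2 -0.3 0.4 | 38.0 1.5 -0.2 -0.1 | 36.0 0.8 -0.1 0.7 | 34.0 -0.5 -0.7 -0.2 | 32.0 1.0 -1.0 0.8 | 30.0 1.9 -1.6 5.1 | 28.0 1.3 -3.2 -0.1 | 26.0 0.9 -2.9 -1.5 | 
feed done t 42.28 p [ 0.609  -0.2762  0.0859] F [ 0.4 -2.4 -2.4] w 0.132 ff 29.7
```

This is the signature expected of a snug fit: a 5 N bump at the lead-in, then a steady 3 N from the bar. I feed it the rest of the way.

```bash
python3 - <<'E'
from h import *
c=FACE+ey*(.0135+.0008); z=.086
while z>.0682+1e-6:
    z=max(z-.002,.0682); ctrl.line_to(P(c[0],c[1],z),v=.04); d=W(); print(round(z,4),np.round(d,1))
    if d[2]>8: print('STOP'); break
else:
    c=c-ey*.0005; ctrl.line_to(P(c[0],c[1],.0678),v=.02); ctrl.hold(.1); st('down')
    ctrl.ungrasp(); st('released'); ctrl.line_to(P(c[0],c[1],.2),v=.2); ctrl.line_to(P(.5,-.2,.36),v=.3)
for n in('side','top'):
    f=frame(n); 
    if n=='side': cv2.imwrite('pics/end.png',cv2.resize(f['img'][120:290,220:480],(800,523),interpolation=2)[...,::-1])
st('end')
E
python3 m.py | grep side | grep -v blue
```

```text
0.084 [ 1.  -3.  -2.4]
0.082 [-0.3 -1.9 -1.5]
0.08 [ 1.8 -1.4 -2. ]
0.078 [ 0.3 -2.3 -1.4]
0.076 [ 0.5 -1.7 -2.1]
0.074 [ 1.1 -2.4 -2.5]
0.072 [ 0.3 -2.  -2. ]
0.07 [ 0.7 -2.1 -1.4]
0.0682 [ 1.1 -2.8 -1.8]
down t 44.88 p [ 0.6093 -0.2765  0.0681] F [-0.7 -0.2  6.3] w 0.134 ff 30.9
released t 45.59 p [ 0.6091 -0.2767  0.0678] F [ 0.5  0.9 -0.2] w 0.997 ff 0.0
end t 47.34 p [ 0.5001 -0.2001  0.3586] F [ 0.3  1.2 -0. ] w 1.003 ff 0.0
side red px [421. 181.] n 218 z 0.06 0.093 rect c [ 410.6 -434.2] size [35.8 14.1] ang 19.1 med [ 0.4098 -0.4317  0.0789]
side red px [312. 182.] n 172 z 0.067 0.1 rect c [ 606.5 -273.2] size [35.4 10.4] ang 5.4 med [ 0.605  -0.2713  0.0853]
side red px [453. 208.] n 155 z 0.06 0.093 rect c [ 310.4 -379. ] size [12. 40.] ang 3.9 med [ 0.3084 -0.3655  0.0843]
side red px [306. 223.] n 224 z 0.06 0.092 rect c [ 530.  -155.9] size [13.2 36.8] ang 7.2 med [ 0.5262 -0.1511  0.0813]
side yel px [405. 197.] n 231 z 0.06 0.094 rect c [ 410.4 -355.2] size [14.  36.6] ang 78.2 med [ 0.4088 -0.3514  0.0801]
side grn px [350. 241.] n 275 z 0.06 0.093 rect c [ 429.4 -161.7] size [13.6 36.5] ang 75.3 med [ 0.4269 -0.158   0.0815]
side tabtop px [421. 176.] n 79 z 0.084 0.093 rect c [ 410.5 -434.6] size [35.4 13.3] ang 19.1 med [ 0.4105 -0.4327  0.0906]
side tabtop px [312. 179.] n 90 z 0.084 0.1 rect c [ 606.5 -273.4] size [33.1 10.3] ang 8.0 med [ 0.605  -0.2714  0.0941]
side tabtop px [406. 193.] n 93 z 0.084 0.094 rect c [ 410.4 -355.2] size [14.  36.6] ang 78.2 med [ 0.4094 -0.3528  0.0904]
side tabtop px [454. 203.] n 78 z 0.084 0.093 rect c [ 310.6 -379.6] size [11.9 38.7] ang 2.3 med [ 0.3094 -0.3753  0.0907]
side tabtop px [306. 218.] n 97 z 0.084 0.092 rect c [ 530.5 -155.9] size [12.5 36.4] ang 5.1 med [ 0.528  -0.1545  0.0906]
side tabtop px [350. 237.] n 121 z 0.084 0.093 rect c [ 429.4 -161.8] size [12.9 36.2] ang 74.2 med [ 0.4286 -0.16    0.0905]
```

View pics/end.png

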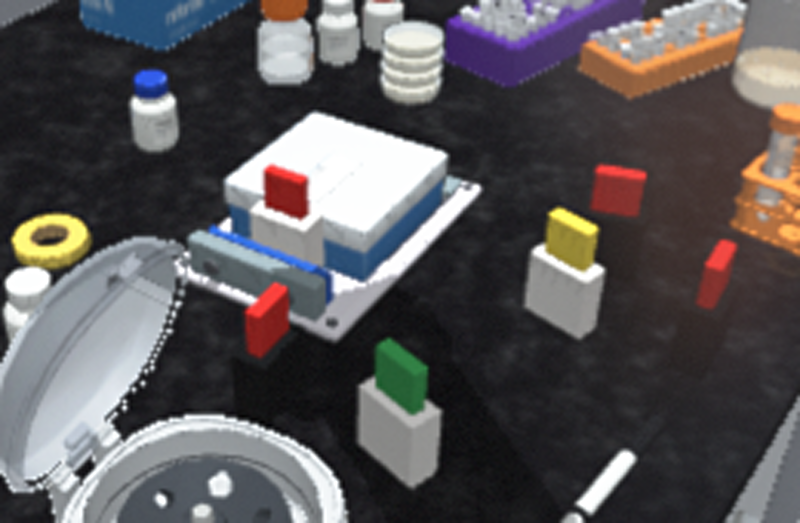

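The thick block's red tab at (286,190) in the crop stands upright in the gap, with its top at about 0.099 m, so it is fully down. The green and yellow blocks stand on the bench, and the bottle, tape and marker are untouched.

```bash
python3 -c "
from h import *
print(ctrl.sign_off())"
```

```text
the job is handed in; nothing more can be done
None
```

I handed the job in at about 47 s with the thick block (27 mm, red tab) upright and fully down in the gap, held by the bar; the middle block, tried first, was only marginally held and is back on the bench beside the untried thin one; the verdict itself was not reported.

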